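# Strip the brake-block mould and clamp it shut

### The arm

A 6-joint arm with a two-finger parallel gripper is mounted at the origin on the work surface. World frame = base frame: x ahead of the robot, y to its left, z up, the work surface at z = 0. Lengths are in mm, angles in degrees, forces in N, time in s.
With the tool pointing down it reaches from about 300 to 850 mm from the base axis. Payload 4.2 kg.
Tool frame: the origin (TCP) lies midway between the tips of the shut fingers; the grasp point (between the pads) lies 19 mm behind it; z points along the fingers, y is the line along which they close (so a half turn about z gives the same grasp; the last joint's range is limited). The gripper opens to 91 mm and grips with 3 to 60 N. Pads are 32 mm wide; open, the fingers measure 118 mm over their backs; the gripper's body (76 mm by 178 mm) begins 60 mm behind the grasp point.
Start: joints at [-68.239, 18.312, 89.639, -0, 72.044, -1.146], TCP at [223.814, -529.67, 213.976] pointing down, gripper open.
Joint ranges: [-177.97, 177.97], [-48.28, 115.42], [12.27, 149.76], [-77.06, 257.06], [2.81, 150.46], [-146.56, 146.56]. Speed limits (degrees/s): [147.25, 147.25, 180, 180, 180, 180].

### API

Orientations are given as [roll, pitch, yaw] about the fixed x, y, z axes, in that order (R = Rz(yaw) Ry(pitch) Rx(roll)).
In Python, from workcell import env gives the robot as it stands.
- The arm moves only by the shell command python3 -m jog 'ROWS' [FORCE]. ROWS is a JSON object of lists of equal length, an entry for each row: "jaw": the finger opening in mm, from 0 to 91.2; "slide": the shift along the tool's x, y, z in units of 30 mm (1.0 is 30 mm), a list of three; "spin": the turn about the tool's z in units of 8 degrees (1.0 is 8 degrees). In form: {"jaw": [jaw, ...], "slide": [[dx, dy, dz], ...], "spin": [spin, ...]}. A call has 1 to 10 rows; each row shifts and turns the commanded pose from where the row before left it, along the tool's axes as they then stand; what a row does not reach is not made up. A row lasts 1/10 s, in which the tool goes at most 50 mm and 8.59 degrees, less where a joint would pass 70% of its speed; a pose out of reach is approached as far as the arm can. A call is refused whole if a number of a shift passes 1 or a number of a turn 1, either way. A call with a gripper value outside its range is refused whole. The fingers move at their own pace and stop on an object; FORCE is the grip in N (left out, the last holds). Time passes only in rows, so rows that do not move let the fingers close. It gives the time, the measured TCP pose, the force, the opening and the grip force at its end, in the units of the state.
- env.state(): the state, without advancing time (a new reading comes with each control period).
- env.grab_frame(name): name is "scene" or "top"; returns the picture (420x560x3 uint8, red, green, blue); there is no depth.
- env.camera_model(name): a dict with "fx", "fy", "cx", "cy" (pixels), "camera_from_world" (4x4, takes a point from world to camera coordinates). Camera axes: x right, y up, looking along -z (the intrinsics and any distortion apply to the point x, -y, -z); pixel columns grow to the right and rows downward; lengths in mm; the calibration is good to about 2 mm. A picture is of the moment at which its call begins. camera_model takes no time and is no camera call.
- env.job_done(): hands the job in; it is judged then, once.
The state is a dict: "time_s": time; "qpos": joint angles; "qvel": joint speeds; "effort": joint torques, N m; "ee_pos": TCP position; "ee_rot": TCP orientation; "force": force on the tool from outside, world axes, zero at the start; "torque": the same for the moment, N m; "gripper_width": finger opening in mm; "gripper_force": force on a finger pad.
Only numpy, scipy, OpenCV 4.12 (cv2) and the standard library are available. Lean on these libraries where they do the work, as an engineer would, in place of code of your own. Each camera call takes 0.05 s, during which the arm holds its last target. There are 200 camera calls.

### The job

Lift all the cast red brake blocks out of the open mould and lay them flat in the green tray, side by side and not on top of one another. Then fold the mould's top half down until it is fully shut, and then pull the torque wrench on its front clamp clockwise until it clicks: stop at that first click, without pulling the screw on past it, and let go. Leave the tin, the brush and the hammer where they are.

Things in the scene. Friction and masses are not known exactly. Their poses are not given: they have to be found in the camera images.
- mould: lower half of an aluminium mould, bolted to the bench: 84 (its x) x 310 (its y) x 28 mm high; origin at the centre of its underside, z up; its -x side is the front. In its top face is a row of six open cavities at y = -125, -75, -25, 25, 75, 125 mm, each 60 (x) x 26 (y) x 12 mm deep
- lid (a joint): hinge of the mould's top half, an aluminium plate 84 x 310 x 16 mm, 0.95 kg. rad: 0 = shut (flat on the lower half, its top face 44 mm above the bench), grows as it opens, 1.57 = upright, 2.05 = leaning back on its stop. Stiff hinge (0.6 N m friction): it stays where it is left. Blue tab, 40 mm wide, sticks out 17 mm from its free edge, 115 mm to +y
- lid_hinge (a point): middle of the hinge line of the mould's top half (line along the mould's y): at the mould's x = 42 mm, 28 mm above the bench
- lid_edge (a point): middle of the top half's free edge, at the corner of its outer face (the face on top when shut): 84 mm from the hinge line along the plate, 16 mm out
- clamp_screw (a joint): upright screw of the hook clamp. rad, grows clockwise seen from above (tightens); starts at 0 to 0.12, its steel nose clear of the lid. Takes 1.35 N m to turn at 0, rising evenly to 2.05 N m near 0.75, where a slowly pulled wrench clicks, the nose then over the lid's edge; stays where left (0.6 N m to loosen). No stop there: pulling on turns it past 0.75 and overtightens it (0.95 is too far)
- screw_top (a point): on the clamp screw's axis at the height of the wrench's centre line, 67 mm above the bench; 62 mm in front of the mould's centre (x = -62), on a dark lug 44 mm wide, 30 mm high that reaches to x = -82 mm. Around it is the wrench's round steel head, 36 mm across, top at 82 mm
- wrench_click (a joint): break-over of the preset torque wrench that stays on the clamp screw (same axis, also clockwise). rad: 0 = straight. Rigid up to 2.05 N m (11 N across the middle of the grip), then it clicks: the handle gives way 0.09 rad to its stop, the resistance falling to about 0.8 N m, while the screw stands still. Springs back to 0 when let go
- wrench_grip (a point): middle (yellow band) of the wrench's black handle, on its centre line, 67 mm above the bench, 190 mm from the screw's axis; x points outwards along the handle. Handle 24 mm thick, from 135 to 230 mm from the axis; inwards of it a 17 mm tube. With the screw at 0 it points along the mould's -y; it swings clockwise, out in front of the mould
- tray: low green steel tray fixed to the bench, 206 (its x) x 166 (its y) x 22 mm high outside, walls and floor 3 mm; origin at the centre of its underside
- wax_tin: bystander: yellow and red tin of release wax, 64 mm across, 62 mm high, origin under its centre
- brush: bystander: brush with a wooden handle lying on the bench, 190 mm long, origin under its middle
- hammer: bystander: hammer lying on the bench, 260 mm long, origin under its middle
- block0: brick-red cast brake block, 45 g or so, 56 (its x) x 22 (its y) x 28 mm high, origin at its middle. If present, it starts in the cavity at the mould's y = -125 mm, its lower 12 mm in the cavity with 2 mm of play all round, its upper 16 mm proud of the mould; otherwise absent (None)
- block1: brick-red cast brake block, 45 g or so, 56 (its x) x 22 (its y) x 28 mm high, origin at its middle. If present, it starts in the cavity at the mould's y = -75 mm, its lower 12 mm in the cavity with 2 mm of play all round, its upper 16 mm proud of the mould; otherwise absent (None)
- block2: brick-red cast brake block, 45 g or so, 56 (its x) x 22 (its y) x 28 mm high, origin at its middle. If present, it starts in the cavity at the mould's y = -25 mm, its lower 12 mm in the cavity with 2 mm of play all round, its upper 16 mm proud of the mould; otherwise absent (None)
- block3: brick-red cast brake block, 45 g or so, 56 (its x) x 22 (its y) x 28 mm high, origin at its middle. If present, it starts in the cavity at the mould's y = 25 mm, its lower 12 mm in the cavity with 2 mm of play all round, its upper 16 mm proud of the mould; otherwise absent (None)
- block4: brick-red cast brake block, 45 g or so, 56 (its x) x 22 (its y) x 28 mm high, origin at its middle. If present, it starts in the cavity at the mould's y = 75 mm, its lower 12 mm in the cavity with 2 mm of play all round, its upper 16 mm proud of the mould; otherwise absent (None)
- block5: brick-red cast brake block, 45 g or so, 56 (its x) x 22 (its y) x 28 mm high, origin at its middle. If present, it starts in the cavity at the mould's y = 125 mm, its lower 12 mm in the cavity with 2 mm of play all round, its upper 16 mm proud of the mould; otherwise absent (None)
There are look-alikes about, which are no part of the job. What is shaped like the block5 but white is not meant. Leave any pink or turquoise look-alike of the block4 alone.

How it is judged:
By the outcome, as a careful person would: the job done as asked, in the order asked, and still so for the second after the job is handed in, with the robot touching nothing.
Of block0, block1, block2, block3, block4, block5 only 4 to 6 are there at a start; the rules pass over those that are not, and their reading is None.
At some moment in a run one of block0, block1, block2, block3, block4, block5 may be knocked a few centimetres aside while the robot is not near it.
Once in a run the grip may slacken for a moment while it holds something.
It also fails if it takes over 210 s, if anything falls off the work surface, if the arm or the gripper's body presses on something with over 40 N, if the wrist force passes 120 N, or if a joint passes its speed limit or range.

## Working session

There is one attempt and no reset: what is moved stays moved. The work goes in short steps, Python scripts to look and compute and a shell command to move; the robot and the scene stay as the last step left them, time stands still between calls to the robot, and variables do not carry over. Pictures are saved under pics/ and viewed, at most 14 in all, crops included, and the job is handed in when it is done.

```bash
ls; mkdir -p pics; cat > h.py <<'E'
import numpy as np, cv2, json
from workcell import env
def snap(cam,name,crop=None,scale=1):
    im=env.grab_frame(cam)[:,:,::-1].copy()
    cv2.imwrite(f'pics/raw_{cam}.png',im)
    if crop: x0,y0,x1,y1=crop; im=im[y0:y1,x0:x1]
    if scale!=1: im=cv2.resize(im,None,fx=scale,fy=scale,interpolation=cv2.INTER_CUBIC)
    cv2.imwrite(f'pics/{name}.png',im)
def proj(cam,P):
    m=env.camera_model(cam); T=np.array(m['camera_from_world']); P=np.atleast_2d(P).astype(float)
    c=P@T[:3,:3].T+T[:3,3]; x=c[:,0]/-c[:,2]; y=-c[:,1]/-c[:,2]
    return np.c_[m['fx']*x+m['cx'],m['fy']*y+m['cy']]
def unproj(cam,uv,z):
    m=env.camera_model(cam); T=np.array(m['camera_from_world']); uv=np.atleast_2d(uv).astype(float)
    d=np.c_[(uv[:,0]-m['cx'])/m['fx'],-(uv[:,1]-m['cy'])/m['fy'],-np.ones(len(uv))]@T[:3,:3]
    o=-T[:3,:3].T@T[:3,3]
    return o+d*((z-o[2])/d[:,2])[:,None]
E
python3 - <<'E'
from h import *
snap('top','top1',None,1.42); snap('scene','scene1',None,1.42)
for c in('top','scene'): print(env.camera_model(c))
print(env.state())
E
```

```text
pics
{'fx': 416.0503401055595, 'fy': 416.0503401055595, 'cx': 280.9722247425875, 'cy': 217.28685827999206, 'camera_from_world': array([[-6.28572779e-02, -9.98022359e-01, -5.77241356e-04,
         7.82513272e+01],
       [ 9.73261775e-01, -6.14258268e-02,  2.21333201e-01,
        -5.33586307e+02],
       [-2.20930941e-01,  1.33505956e-02,  9.75198073e-01,
        -1.03295289e+03],
       [ 0.00000000e+00,  0.00000000e+00,  0.00000000e+00,
         1.00000000e+00]])}
{'fx': 429.4725554836614, 'fy': 429.4725554836614, 'cx': 271.6253330210984, 'cy': 207.03466638403737, 'camera_from_world': array([[-8.63312860e-01,  5.04526665e-01, -1.19895688e-02,
         4.24258476e+02],
       [-4.18014078e-01, -7.01563418e-01,  5.77124770e-01,
         2.02185117e+02],
       [ 2.82763393e-01,  5.03251044e-01,  8.16567970e-01,
        -1.28193685e+03],
       [ 0.00000000e+00,  0.00000000e+00,  0.00000000e+00,
         1.00000000e+00]])}
{'time_s': 0.1, 'qpos': array([-6.82398745e+01,  1.83463402e+01,  8.96996673e+01, -3.47174771e-04,
        7.20437203e+01, -1.14684553e+00]), 'qvel': array([-0.00930904, -0.0252913 , -0.21919056, -0.11034382,  0.06001718,
       -0.03033253]), 'effort': array([-3.99924338e-04, -4.13334024e+01, -2.32508683e+01,  7.28320400e-02,
        4.21838521e-02, -5.08653318e-05]), 'ee_pos': array([ 223.63233278, -529.23581316,  213.21907223]), 'ee_rot': array([-1.79910284e+02, -1.46585961e-03,  2.29070772e+01]), 'force': array([-0.32787655,  0.22834327,  0.82262344]), 'torque': array([ 0.01968494, -0.0208122 ,  0.03181805]), 'gripper_force': 0.0, 'gripper_width': 91.20233748630353}
```

View pics/top1.png

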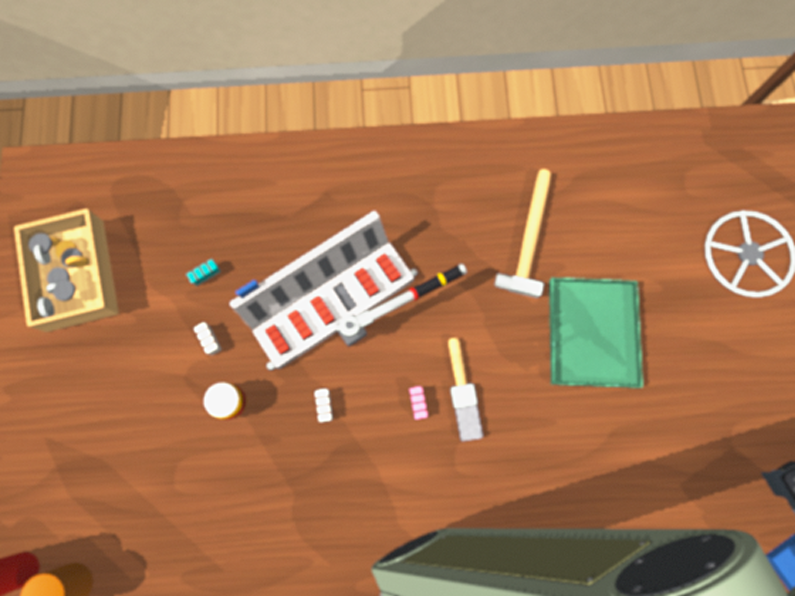

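View pics/scene1.png

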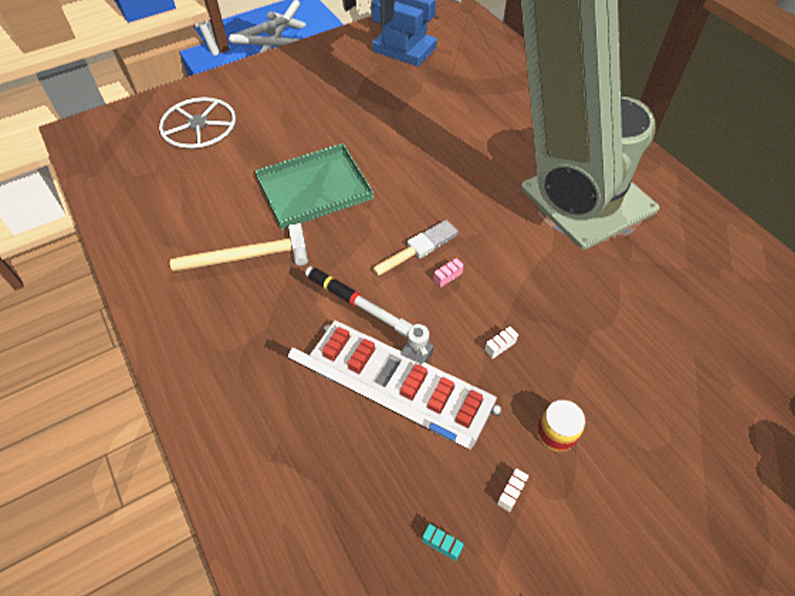

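Top view (795 px wide, scale 1.42): the mould row runs from about (278,340) to (388,268), with five red blocks; the fourth position from the left, (344,296), is empty. The look-alikes are white at (206,338) and (322,405), pink at (418,403) and turquoise at (202,271). Only the five red ones in cavities fit the description. The tray is at (596,332), and the wrench grip band at (441,279).

```bash
python3 - <<'E'
from h import *
im=cv2.imread('pics/raw_top.png')
cv2.imwrite('pics/c1.png',cv2.resize(im[140:270,155:335],None,fx=4.4,fy=4.4,interpolation=cv2.INTER_CUBIC))
cv2.imwrite('pics/c2.png',cv2.resize(im[185:285,340:490],None,fx=4,fy=4,interpolation=cv2.INTER_CUBIC))
hsv=cv2.cvtColor(im,cv2.COLOR_BGR2HSV)
m=(((hsv[...,0]<6)|(hsv[...,0]>174))&(hsv[...,1]>150)&(hsv[...,2]>110)).astype(np.uint8)
n,l,s,c=cv2.connectedComponentsWithStats(m)
for i in range(1,n):
    if s[i,4]>25: print(c[i],s[i,4],unproj('top',c[i],40)[0].round(1))
E
```

```text
[273.16153846 188.28461538] 130 [624.   60.4  40. ]
[257.8976378  198.27559055] 127 [598.5 103.2  40. ]
[291.67857143 205.71428571] 28 [572.   13.5  40. ]
[226.9   218.325] 120 [548.2 188.7  40. ]
[211.04  228.304] 125 [523.7 231.8  40. ]
[195.15555556 238.79259259] 135 [498.  274.4  40. ]
[  5.9 408.8] 210 [109.  739.4  40. ]
```

View pics/c1.png

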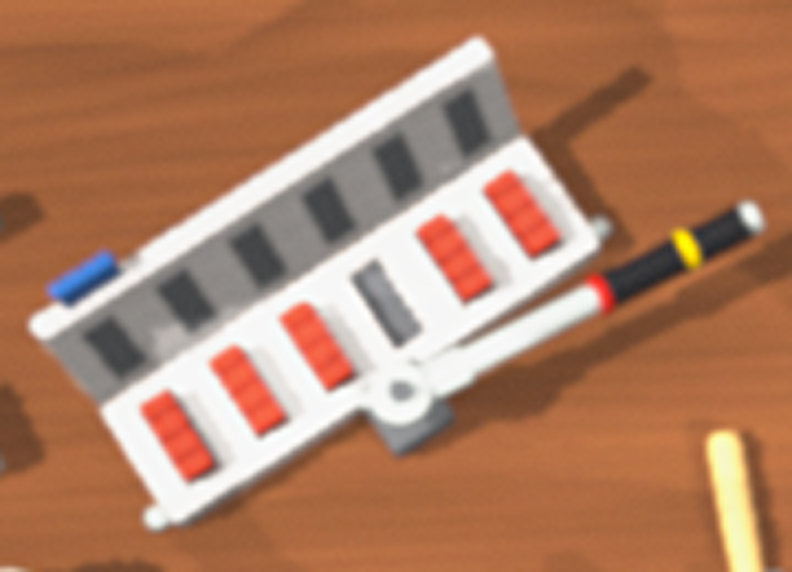

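View pics/c2.png

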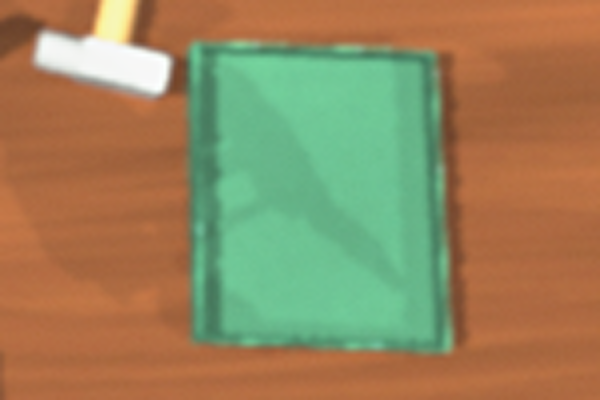

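Crops: all five brick-red blocks sit in cavities 0, 1, 3, 4 and 5. The tray's rim corners are at (190,42), (437,50), (452,350) and (195,343) in the crop. Next I work out the poses.

```bash
python3 - <<'E'
from h import *
from scipy.optimize import least_squares
def R(a): return np.array([[np.cos(a),-np.sin(a)],[np.sin(a),np.cos(a)]])
m=lambda p: np.array(p)/4.4+[155,140]
obs=[((-42,-155,28),(600,237)),((-42,155,28),(178,520)),((42,155,28),(103,410)),((42,-155,28),(525,140)),((-62,0,82),(402,391)),((-62,-190,79),(685,245))]
# block top centres
for y,uv in((-125,(516,208)),(-75,(450,252)),(25,(312,340)),(75,(245,384)),(125,(173,430))): obs.append(((0,y,44),uv))
L=np.array([o[0] for o in obs],float); U=np.array([m(o[1]) for o in obs])
def f(p,L,U): 
    W=np.c_[L[:,:2]@R(p[2]).T+p[:2],L[:,2]]; return (proj('top',W)-U).ravel()
use=[0,1,2,3,4,6,7,8,9,10]
s=least_squares(f,[561,167,.53],args=(L[use],U[use]),loss='soft_l1')
p=s.x; print('mould',p[:2].round(1),np.degrees(p[2]).round(2)); print((f(p,L,U).reshape(-1,2)).round(1).tolist())
for y in(-125,-75,25,75,125): print(y,(p[:2]+R(p[2])@[0,y]).round(1))
g=unproj('top',m((685,245)),79)[0]; sc=p[:2]+R(p[2])@[-62,0]; print('screw',sc,'grip',g, np.linalg.norm(g[:2]-sc), 'dir rel',R(p[2]).T@(g[:2]-sc))
T=np.array([[190,42],[437,50],[452,350],[195,343]])/4+[340,185]
Lt=np.array([[103,83,22],[103,-83,22],[-103,-83,22],[-103,83,22]],float)
s=least_squares(f,[500,-170,0],args=(Lt,T)); t=s.x; print('tray',t[:2].round(1),np.degrees(t[2]).round(2),s.fun.round(1))
for a in(-50,50):
  for b in(-50,0,50): print(a,b,(t[:2]+R(t[2])@[a,b]).round(1))
# lid angle from rear-edge corners (inner edge)
for th in(1.57,1.8,2.05):
  r=np.array([[42-84*np.cos(th)+k*np.sin(th),y,28+84*np.sin(th)+k*np.cos(th)] for y in(155,-155) for k in(0,16)])
  W=np.c_[r[:,:2]@R(p[2]).T+p[:2],r[:,2]]; print(th,((proj('top',W)-[155,140])*4.4).round().tolist())
E
```

```text
mould [562.6 167.5] 30.69
[[-0.4, 1.1], [-0.9, 0.4], [-0.3, -0.4], [-0.5, -1.0], [-0.3, -0.6], [-3.9, -7.3], [0.9, -0.3], [0.6, -0.3], [0.7, 0.1], [0.0, 0.5], [0.3, 0.5]]
-125 [626.4  60. ]
-75 [600.9 103. ]
25 [549.9 189. ]
75 [524.3 232. ]
125 [498.8 275. ]
screw [509.29924451 135.8200944 ] grip [585.92872431 -36.23460077  79.        ] 188.3478040937931 dir rel [ -21.93276052 -187.06643024]
tray [ 478.3 -326.1] -5.75 [ 0.5 -0.1 -0.8  0.1 -0.5  0.3  0.8 -0.3]
-50 -50 [ 423.5 -370.8]
-50 0 [ 428.5 -321.1]
-50 50 [ 433.5 -271.3]
50 -50 [ 523.  -380.8]
50 0 [ 528.  -331.1]
50 50 [ 533.  -281.3]
1.57 [[66.0, 381.0], [51.0, 358.0], [520.0, 88.0], [505.0, 67.0]]
1.8 [[49.0, 354.0], [37.0, 333.0], [502.0, 64.0], [488.0, 46.0]]
2.05 [[35.0, 329.0], [26.0, 312.0], [484.0, 43.0], [471.0, 29.0]]
```

```bash
cat > g.py <<'E'
import sys
from h import *
from scipy.spatial.transform import Rotation as Ro
# g.py x y z yaw : units to go, slides in the axes at the target yaw
x,y,z,w=map(float,sys.argv[1:5]); s=env.state(); 
yaw=s['ee_rot'][2]; R=Ro.from_euler('xyz',[180,0,w],degrees=True).as_matrix()
d=R.T@(np.array([x,y,z])-s['ee_pos'])/30
print('units',d.round(2),'spin',round(-((w-yaw+180)%360-180)/8,2),'at',s['ee_pos'].round(1),'yaw',round(yaw,1),'w',round(s['gripper_width'],1),'t',round(s['time_s'],1),'F',s['force'].round(1))
E
python3 -m jog '{"jaw":[38,38,38,38,38,38,38,38,38,38],"slide":[[0,0,0],[0.9,-0.42,0],[0.9,-0.42,0],[0.9,-0.42,0],[0.9,-0.42,0],[0.9,-0.42,0],[0.9,-0.42,0],[0.9,-0.42,0],[0.9,-0.42,0],[0.9,-0.42,0]],"spin":[-0.97,0,0,0,0,0,0,0,0,0]}' 20
python3 -m jog '{"jaw":[38,38,38,38,38,38,38,38,38,38],"slide":[[0.9,-0.42,0],[0.9,-0.42,0],[0.9,-0.42,0],[0.9,-0.42,0],[0.9,-0.42,0],[0.9,-0.42,0],[0.9,-0.42,0],[0.9,-0.42,0],[0.9,-0.42,0],[0.9,-0.42,0]],"spin":[0,0,0,0,0,0,0,0,0,0]}'
python3 g.py 626.4 60 110 30.7
```

```text
time_s: 1.1
ee_pos: [375.3, -306.9, 213.6]
ee_rot: [-180.0, 0.0, 30.7]
force: [0.5, 0.0, 0.4]
gripper_width: 38.3
gripper_force: 0.0
time_s: 2.1
ee_pos: [543.3, -60.9, 213.5]
ee_rot: [-180.0, 0.0, 30.7]
force: [0.6, -1.2, -0.0]
gripper_width: 37.7
gripper_force: 0.0
units [ 4.44 -2.05  3.45] spin -0.0 at [543.3 -60.9 213.5] yaw 30.7 w 37.7 t 2.1 F [ 0.6 -1.2 -0. ]
```

```bash
python3 -m jog '{"jaw":[38,38,38,38,38,38,38,38],"slide":[[0.89,-0.41,0.6],[0.89,-0.41,0.6],[0.89,-0.41,0.6],[0.89,-0.41,0.6],[0.88,-0.41,0.6],[0,0,0.4],[0,0,0],[0,0,0]],"spin":[0,0,0,0,0,0,0,0]}'
python3 g.py 626.4 60 31.5 30.7
python3 - <<'E'
from h import *
snap('top','top2',(170,150,330,270),4.5)
E
```

```text
time_s: 2.9
ee_pos: [625.7, 58.0, 111.9]
ee_rot: [-180.0, 0.1, 30.6]
force: [0.2, 0.0, 0.1]
gripper_width: 38.3
gripper_force: 0.0
units [ 0.05 -0.04  2.68] spin -0.01 at [625.7  58.  111.9] yaw 30.6 w 38.3 t 2.9 F [0.2 0.  0.1]
```

View pics/top2.png

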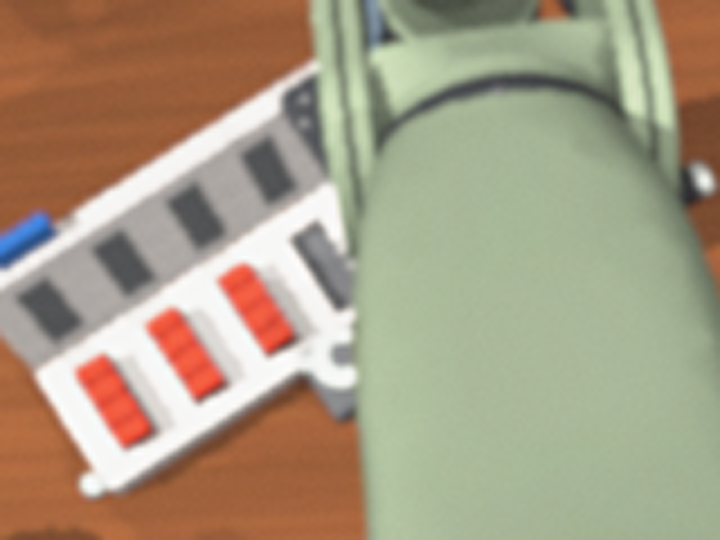

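The picture shows the arm covering blocks 0 and 1, with blocks 3, 4 and 5 unmoved. I descend on block0.

```bash
python3 -m jog '{"jaw":[38,38,38,38,38,38],"slide":[[0.05,-0.04,0.8],[0,0,0.8],[0,0,0.5],[0,0,0.4],[0,0,0.18],[0,0,0]],"spin":[0,0,0,0,0,0]}' 25
python3 -m jog '{"jaw":[12,12,12,12,12,12],"slide":[[0,0,0],[0,0,0],[0,0,0],[0,0,0],[0,0,-0.3],[0,0,-0.5]],"spin":[0,0,0,0,0,0]}' 25
python3 -m jog '{"jaw":[12,12,12,12,12,12,12],"slide":[[0,0,-0.8],[0,0,-0.8],[0,0,-0.8],[0,0,-0.8],[0,0,-0.3],[0,0,0],[0,0,0]],"spin":[0,0,0.9,0.9,0.9,0.9,0.96]}' 25
python3 g.py 523 -380.8 60 -5.75
```

```text
time_s: 3.55
ee_pos: [626.8, 60.1, 31.6]
ee_rot: [180.0, 0.0, 30.6]
force: [-0.4, -0.0, 0.5]
gripper_width: 38.0
gripper_force: 0.0
time_s: 4.15
ee_pos: [625.9, 60.5, 55.1]
ee_rot: [-179.9, 0.1, 30.7]
force: [0.3, -0.5, -0.5]
gripper_width: 21.9
gripper_force: 25.0
time_s: 4.85
ee_pos: [626.9, 60.6, 161.6]
ee_rot: [-180.0, -0.1, -6.1]
force: [-1.1, 0.0, -0.5]
gripper_width: 21.8
gripper_force: 25.0
units [-1.97 14.99  3.39] spin -0.05 at [626.9  60.6 161.6] yaw -6.1 w 21.8 t 4.8 F [-1.1  0.  -0.5]
```

```bash
python3 -m jog '{"jaw":[12,12,12,12,12,12,12,12,12,12],"slide":[[-0.12,0.94,0],[-0.12,0.94,0],[-0.12,0.94,0],[-0.12,0.94,0],[-0.12,0.94,0],[-0.12,0.94,0],[-0.12,0.94,0],[-0.12,0.94,0],[-0.12,0.94,0],[-0.12,0.94,0]],"spin":[0,0,0,0,0,0,0,0,0,0]}' 25
python3 -m jog '{"jaw":[12,12,12,12,12,12,12,12,12],"slide":[[-0.12,0.94,0],[-0.12,0.94,0],[-0.12,0.94,0.4],[-0.12,0.94,0.7],[-0.12,0.94,0.7],[-0.12,0.89,0.7],[0,0,0.5],[0,0,0.4],[0,0,0]],"spin":[0,0,0,0,0,0,0,0,0]}' 25
python3 g.py 523 -380.8 19.5 -5.75
```

```text
time_s: 5.85
ee_pos: [562.0, -217.3, 161.0]
ee_rot: [180.0, -0.0, -5.8]
force: [0.4, 0.2, -0.7]
gripper_width: 21.9
gripper_force: 25.0
time_s: 6.75
ee_pos: [523.0, -380.0, 57.0]
ee_rot: [-179.9, 0.2, -5.8]
force: [0.1, 1.6, -0.3]
gripper_width: 21.7
gripper_force: 25.0
units [0.   0.03 1.25] spin -0.01 at [ 523. -380.   57.] yaw -5.8 w 21.7 t 6.8 F [ 0.1  1.6 -0.3]
```

```bash
python3 -m jog '{"jaw":[12,12,12,12,38,38,38,38,38,38],"slide":[[0,0.03,0.5],[0,0,0.5],[0,0,0.25],[0,0,0],[0,0,0],[0,0,0],[0,0,0],[0,0,-0.7],[0,0,-0.9],[0,0,-0.9]],"spin":[0,0,0,0,0,0,0,0,0,0]}' 25
python3 -m jog '{"jaw":[38,38,38,38,38],"slide":[[0,0,-0.8],[0,0,0],[0,0,0],[0,0,0],[0,0,0]],"spin":[-0.92,-0.92,-0.92,-0.9,-0.9]}' 25
python3 g.py 600.9 103 110 30.7
```

```text
time_s: 7.75
ee_pos: [523.8, -381.9, 97.0]
ee_rot: [-180.0, 0.0, -5.8]
force: [0.7, -0.3, 0.1]
gripper_width: 38.0
gripper_force: 0.0
time_s: 8.25
ee_pos: [523.9, -382.0, 120.6]
ee_rot: [180.0, -0.0, 31.0]
force: [-0.4, -0.5, -0.4]
gripper_width: 37.8
gripper_force: 0.0
units [ 10.46 -12.59   0.35] spin 0.03 at [ 523.9 -382.   120.6] yaw 31.0 w 37.8 t 8.2 F [-0.4 -0.5 -0.4]
```

```bash
python3 -m jog '{"jaw":[38,38,38,38,38,38,38,38,38,38],"slide":[[0.75,-0.9,0],[0.75,-0.9,0],[0.75,-0.9,0],[0.75,-0.9,0],[0.75,-0.9,0],[0.75,-0.9,0],[0.75,-0.9,0],[0.75,-0.9,0],[0.75,-0.9,0],[0.75,-0.9,0]],"spin":[0.03,0,0,0,0,0,0,0,0,0]}' 25
python3 -m jog '{"jaw":[38,38,38,38,38,38],"slide":[[0.75,-0.9,0],[0.75,-0.9,0],[0.74,-0.9,0],[0.72,-0.89,0.35],[0,0,0],[0,0,0]],"spin":[0,0,0,0,0,0]}' 25
python3 g.py 600.9 103 31.5 30.7
```

```text
time_s: 9.25
ee_pos: [581.3, -33.7, 120.6]
ee_rot: [180.0, -0.0, 30.4]
force: [0.9, -0.4, 1.2]
gripper_width: 38.2
gripper_force: 0.0
time_s: 9.85
ee_pos: [602.9, 103.1, 109.5]
ee_rot: [180.0, 0.0, 30.5]
force: [-0.0, -0.2, -0.7]
gripper_width: 38.2
gripper_force: 0.0
units [-0.06 -0.03  2.6 ] spin -0.02 at [602.9 103.1 109.5] yaw 30.5 w 38.2 t 9.8 F [-0.  -0.2 -0.7]
```

```bash
python3 -m jog '{"jaw":[38,38,38,38,38,38],"slide":[[-0.06,-0.03,0.8],[0,0,0.8],[0,0,0.5],[0,0,0.4],[0,0,0.1],[0,0,0]],"spin":[0,0,0,0,0,0]}' 25
python3 -m jog '{"jaw":[12,12,12,12,12,12],"slide":[[0,0,0],[0,0,0],[0,0,0],[0,0,0],[0,0,-0.3],[0,0,-0.5]],"spin":[0,0,0,0,0,0]}' 25
python3 -m jog '{"jaw":[12,12,12,12,12,12,12],"slide":[[0,0,-0.8],[0,0,-0.8],[0,0,-0.8],[0,0,-0.8],[0,0,-0.3],[0,0,0],[0,0,0]],"spin":[0,0,0.9,0.9,0.9,0.9,0.94]}' 25
python3 g.py 528 -331.1 60 -5.75
```

```text
time_s: 10.45
ee_pos: [601.2, 101.9, 31.7]
ee_rot: [180.0, -0.0, 30.4]
force: [-0.2, -0.6, -0.2]
gripper_width: 37.5
gripper_force: 0.0
time_s: 11.05
ee_pos: [600.3, 102.6, 55.2]
ee_rot: [-180.0, 0.1, 30.4]
force: [-0.0, -0.3, -1.0]
gripper_width: 21.5
gripper_force: 25.0
time_s: 11.75
ee_pos: [601.1, 102.7, 161.6]
ee_rot: [-180.0, -0.1, -6.2]
force: [0.2, -0.2, -0.6]
gripper_width: 21.5
gripper_force: 25.0
units [-0.97 14.63  3.39] spin -0.06 at [601.1 102.7 161.6] yaw -6.2 w 21.5 t 11.8 F [ 0.2 -0.2 -0.6]
```

```bash
python3 -m jog '{"jaw":[12,12,12,12,12,12,12,12,12,12],"slide":[[-0.06,0.91,0],[-0.06,0.91,0],[-0.06,0.91,0],[-0.06,0.91,0],[-0.06,0.91,0],[-0.06,0.91,0],[-0.06,0.91,0],[-0.06,0.91,0],[-0.06,0.91,0],[-0.06,0.91,0]],"spin":[0,0,0,0,0,0,0,0,0,0]}' 25
python3 -m jog '{"jaw":[12,12,12,12,12,12,12,12,12],"slide":[[-0.06,0.91,0],[-0.06,0.91,0],[-0.06,0.91,0.4],[-0.06,0.91,0.7],[-0.06,0.91,0.7],[-0.06,0.95,0.7],[0,0,0.5],[0,0,0.4],[0,0,0]],"spin":[0,0,0,0,0,0,0,0,0]}' 25
python3 g.py 528 -331.1 19.5 -5.75
```

```text
time_s: 12.75
ee_pos: [554.7, -168.1, 161.0]
ee_rot: [180.0, -0.0, -5.9]
force: [0.4, 0.3, -0.2]
gripper_width: 21.7
gripper_force: 25.0
time_s: 13.65
ee_pos: [526.4, -329.2, 57.0]
ee_rot: [-179.9, 0.2, -5.9]
force: [-1.1, 1.2, -0.6]
gripper_width: 21.8
gripper_force: 25.0
units [0.06 0.06 1.25] spin -0.02 at [ 526.4 -329.2   57. ] yaw -5.9 w 21.8 t 13.7 F [-1.1  1.2 -0.6]
```

```bash
python3 -m jog '{"jaw":[12,12,12,12,38,38,38,38,38,38],"slide":[[0.05,0.05,0.5],[0,0,0.5],[0,0,0.25],[0,0,0],[0,0,0],[0,0,0],[0,0,0],[0,0,-0.7],[0,0,-0.9],[0,0,-0.9]],"spin":[0,0,0,0,0,0,0,0,0,0]}' 25
python3 -m jog '{"jaw":[38,38,38,38,38],"slide":[[0,0,-0.8],[0,0,0],[0,0,0],[0,0,0],[0,0,0]],"spin":[-0.92,-0.92,-0.92,-0.9,-0.9]}' 25
python3 g.py 549.9 189 110 30.7
python3 - <<'E'
from h import *
snap('top','top3',None,1.42)
E
```

```text
time_s: 14.65
ee_pos: [528.6, -331.7, 97.0]
ee_rot: [-180.0, 0.0, -5.9]
force: [-0.3, -0.5, -0.3]
gripper_width: 38.0
gripper_force: 0.0
time_s: 15.15
ee_pos: [528.8, -331.9, 120.6]
ee_rot: [180.0, -0.0, 30.9]
force: [-0.7, -0.8, 0.4]
gripper_width: 37.7
gripper_force: 0.0
units [  9.47 -14.57   0.35] spin 0.02 at [ 528.8 -331.9  120.6] yaw 30.9 w 37.7 t 15.2 F [-0.7 -0.8  0.4]
```

View pics/top3.png

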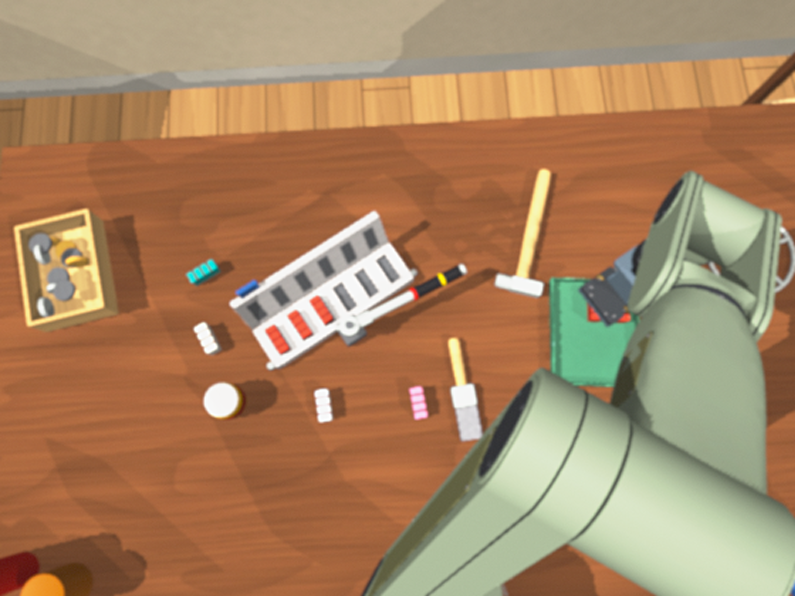

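The picture shows cavities 0 and 1 empty, blocks 3, 4 and 5 in place at (322,310), (301,323) and (278,340), and red in the tray under the gripper. Next is block3.

```bash
python3 -m jog '{"jaw":[38,38,38,38,38,38,38,38,38,38],"slide":[[0.59,-0.91,0],[0.59,-0.91,0],[0.59,-0.91,0],[0.59,-0.91,0],[0.59,-0.91,0],[0.59,-0.91,0],[0.59,-0.91,0],[0.59,-0.91,0],[0.59,-0.91,0],[0.59,-0.91,0]],"spin":[0.02,0,0,0,0,0,0,0,0,0]}' 25
python3 -m jog '{"jaw":[38,38,38,38,38,38,38,38],"slide":[[0.59,-0.91,0],[0.59,-0.91,0],[0.59,-0.91,0],[0.59,-0.91,0],[0.59,-0.91,0],[0.6,-0.91,0.35],[0,0,0],[0,0,0]],"spin":[0,0,0,0,0,0,0,0]}' 25
python3 g.py 549.9 189 31.5 30.7
```

```text
time_s: 16.2
ee_pos: [543.1, -5.5, 120.5]
ee_rot: [180.0, -0.0, 30.3]
force: [0.8, 0.1, 0.1]
gripper_width: 37.8
gripper_force: 0.0
time_s: 17.0
ee_pos: [551.6, 188.7, 109.4]
ee_rot: [180.0, 0.0, 30.4]
force: [0.1, -1.1, 0.2]
gripper_width: 37.7
gripper_force: 0.0
units [-0.04 -0.04  2.6 ] spin -0.03 at [551.6 188.7 109.4] yaw 30.4 w 37.7 t 17.0 F [ 0.1 -1.1  0.2]
```

```bash
python3 -m jog '{"jaw":[38,38,38,38,38,38],"slide":[[-0.04,-0.04,0.8],[0,0,0.8],[0,0,0.5],[0,0,0.4],[0,0,0.1],[0,0,0]],"spin":[-0.03,0,0,0,0,0]}' 25
python3 -m jog '{"jaw":[12,12,12,12,12,12],"slide":[[0,0,0],[0,0,0],[0,0,0],[0,0,0],[0,0,-0.3],[0,0,-0.5]],"spin":[0,0,0,0,0,0]}' 25
python3 -m jog '{"jaw":[12,12,12,12,12,12,12],"slide":[[0,0,-0.8],[0,0,-0.8],[0,0,-0.8],[0,0,-0.8],[0,0,-0.3],[0,0,0],[0,0,0]],"spin":[0,0,0.9,0.9,0.9,0.9,0.94]}' 25
python3 g.py 533 -281.3 60 -5.75
```

```text
time_s: 17.6
ee_pos: [550.5, 188.3, 31.6]
ee_rot: [180.0, 0.0, 30.6]
force: [-0.5, 0.6, 0.2]
gripper_width: 38.0
gripper_force: 0.0
time_s: 18.2
ee_pos: [549.3, 188.6, 55.2]
ee_rot: [-180.0, 0.2, 30.7]
force: [0.2, -0.1, -0.6]
gripper_width: 21.9
gripper_force: 25.0
time_s: 18.9
ee_pos: [550.3, 188.9, 161.5]
ee_rot: [-180.0, -0.1, -6.0]
force: [-0.0, -0.2, -1.0]
gripper_width: 21.8
gripper_force: 25.0
units [ 1.   15.65  3.38] spin -0.03 at [550.3 188.9 161.5] yaw -6.0 w 21.8 t 18.9 F [-0.  -0.2 -1. ]
```

```bash
python3 -m jog '{"jaw":[12,12,12,12,12,12,12,12,12,12],"slide":[[0.06,0.92,0],[0.06,0.92,0],[0.06,0.92,0],[0.06,0.92,0],[0.06,0.92,0],[0.06,0.92,0],[0.06,0.92,0],[0.06,0.92,0],[0.06,0.92,0],[0.06,0.92,0]],"spin":[0,0,0,0,0,0,0,0,0,0]}' 25
python3 -m jog '{"jaw":[12,12,12,12,12,12,12,12,12,12],"slide":[[0.06,0.92,0],[0.06,0.92,0],[0.06,0.92,0],[0.06,0.92,0.4],[0.06,0.92,0.7],[0.06,0.92,0.7],[0.06,0.95,0.7],[0,0,0.5],[0,0,0.4],[0,0,0]],"spin":[0,0,0,0,0,0,0,0,0,0]}' 25
python3 g.py 533 -281.3 19.5 -5.75
```

```text
time_s: 19.9
ee_pos: [540.7, -88.6, 161.0]
ee_rot: [180.0, -0.0, -5.6]
force: [-0.5, -0.0, -0.2]
gripper_width: 21.6
gripper_force: 25.0
time_s: 20.9
ee_pos: [533.2, -281.1, 57.0]
ee_rot: [-179.9, 0.2, -5.6]
force: [-0.2, 0.0, -1.1]
gripper_width: 21.6
gripper_force: 25.0
units [-0.01  0.01  1.25] spin 0.01 at [ 533.2 -281.1   57. ] yaw -5.6 w 21.6 t 20.9 F [-0.2  0.  -1.1]
```

```bash
python3 -m jog '{"jaw":[12,12,12,12,38,38,38,38,38,38],"slide":[[0,0,0.5],[0,0,0.5],[0,0,0.25],[0,0,0],[0,0,0],[0,0,0],[0,0,0],[0,0,-0.7],[0,0,-0.9],[0,0,-0.9]],"spin":[0,0,0,0,0,0,0,0,0,0]}' 25
python3 -m jog '{"jaw":[38,38,38,38,38],"slide":[[0,0,-0.8],[0,0,0],[0,0,0],[0,0,0],[0,0,0]],"spin":[-0.9,-0.9,-0.9,-0.9,-0.9]}' 25
python3 g.py 524.3 232 110 30.7
```

```text
time_s: 21.9
ee_pos: [534.3, -282.0, 97.1]
ee_rot: [180.0, 0.0, -5.7]
force: [-0.2, -0.3, 1.0]
gripper_width: 37.5
gripper_force: 0.0
time_s: 22.4
ee_pos: [534.5, -282.1, 120.7]
ee_rot: [179.9, -0.0, 30.6]
force: [-0.1, 0.3, -0.0]
gripper_width: 37.9
gripper_force: 0.0
units [  8.46 -14.91   0.36] spin -0.01 at [ 534.5 -282.1  120.7] yaw 30.6 w 37.9 t 22.4 F [-0.1  0.3 -0. ]
```

```bash
python3 -m jog '{"jaw":[38,38,38,38,38,38,38,38,38,38],"slide":[[0.53,-0.93,0],[0.53,-0.93,0],[0.53,-0.93,0],[0.53,-0.93,0],[0.53,-0.93,0],[0.53,-0.93,0],[0.53,-0.93,0],[0.53,-0.93,0],[0.53,-0.93,0],[0.53,-0.93,0]],"spin":[-0.01,0,0,0,0,0,0,0,0,0]}' 25
python3 -m jog '{"jaw":[38,38,38,38,38,38,38,38],"slide":[[0.53,-0.93,0],[0.53,-0.93,0],[0.53,-0.93,0],[0.53,-0.93,0],[0.53,-0.93,0],[0.51,-0.96,0.35],[0,0,0],[0,0,0]],"spin":[0,0,0,0,0,0,0,0]}' 25
python3 g.py 524.3 232 31.5 30.7
```

```text
time_s: 23.4
ee_pos: [530.3, 40.4, 120.7]
ee_rot: [180.0, -0.1, 30.4]
force: [0.2, -0.3, -0.3]
gripper_width: 38.3
gripper_force: 0.0
time_s: 24.2
ee_pos: [526.5, 232.5, 109.5]
ee_rot: [180.0, 0.0, 30.5]
force: [0.0, -0.0, 0.2]
gripper_width: 37.8
gripper_force: 0.0
units [-0.07 -0.02  2.6 ] spin -0.02 at [526.5 232.5 109.5] yaw 30.5 w 37.8 t 24.2 F [ 0.  -0.   0.2]
```

```bash
python3 -m jog '{"jaw":[38,38,38,38,38,38],"slide":[[-0.07,-0.02,0.8],[0,0,0.8],[0,0,0.5],[0,0,0.4],[0,0,0.1],[0,0,0]],"spin":[-0.02,0,0,0,0,0]}' 25
python3 -m jog '{"jaw":[12,12,12,12,12,12],"slide":[[0,0,0],[0,0,0],[0,0,0],[0,0,0],[0,0,-0.3],[0,0,-0.5]],"spin":[0,0,0,0,0,0]}' 25
python3 -m jog '{"jaw":[12,12,12,12,12,12,12],"slide":[[0,0,-0.8],[0,0,-0.8],[0,0,-0.8],[0,0,-0.8],[0,0,-0.3],[0,0,0],[0,0,0]],"spin":[0,0,0.9,0.9,0.9,0.9,0.94]}' 25
python3 g.py 428.5 -321.1 60 -5.75
```

```text
time_s: 24.8
ee_pos: [525.0, 231.2, 31.7]
ee_rot: [180.0, -0.0, 30.5]
force: [-0.9, -0.3, -0.2]
gripper_width: 37.9
gripper_force: 0.0
time_s: 25.4
ee_pos: [523.8, 231.5, 55.3]
ee_rot: [-180.0, 0.1, 30.6]
force: [-0.3, 0.7, 0.1]
gripper_width: 21.5
gripper_force: 25.0
time_s: 26.1
ee_pos: [524.7, 231.8, 161.6]
ee_rot: [-180.0, -0.1, -6.0]
force: [-0.2, -0.7, -0.3]
gripper_width: 21.4
gripper_force: 25.0
units [-1.34 18.66  3.39] spin -0.04 at [524.7 231.8 161.6] yaw -6.0 w 21.4 t 26.1 F [-0.2 -0.7 -0.3]
```

```bash
python3 -m jog '{"jaw":[12,12,12,12,12,12,12,12,12,12],"slide":[[-0.07,0.93,0],[-0.07,0.93,0],[-0.07,0.93,0],[-0.07,0.93,0],[-0.07,0.93,0],[-0.07,0.93,0],[-0.07,0.93,0],[-0.07,0.93,0],[-0.07,0.93,0],[-0.07,0.93,0]],"spin":[0,0,0,0,0,0,0,0,0,0]}' 25
python3 -m jog '{"jaw":[12,12,12,12,12,12,12,12,12,12],"slide":[[-0.07,0.93,0],[-0.07,0.93,0],[-0.07,0.93,0],[-0.07,0.93,0],[-0.07,0.93,0],[-0.07,0.93,0],[-0.07,0.93,0.4],[-0.07,0.93,0.7],[-0.06,0.93,0.7],[-0.06,0.95,0.7]],"spin":[0,0,0,0,0,0,0,0,0,0]}' 25
python3 -m jog '{"jaw":[12,12,12],"slide":[[0,0,0.5],[0,0,0.4],[0,0,0]],"spin":[0,0,0]}' 25
python3 g.py 428.5 -321.1 19.5 -5.75
```

```text
time_s: 27.1
ee_pos: [475.5, -44.8, 161.1]
ee_rot: [180.0, -0.0, -5.7]
force: [-0.9, -0.6, -0.8]
gripper_width: 21.9
gripper_force: 25.0
time_s: 28.1
ee_pos: [427.4, -321.0, 85.4]
ee_rot: [180.0, -0.0, -5.7]
force: [0.3, -0.6, -0.2]
gripper_width: 22.2
gripper_force: 25.0
time_s: 28.4
ee_pos: [426.7, -318.9, 57.3]
ee_rot: [-179.9, 0.2, -5.7]
force: [0.3, -0.5, -0.2]
gripper_width: 21.9
gripper_force: 25.0
units [0.07 0.07 1.26] spin 0.0 at [ 426.7 -318.9   57.3] yaw -5.7 w 21.9 t 28.4 F [ 0.3 -0.5 -0.2]
```

```bash
python3 -m jog '{"jaw":[12,12,12,12,38,38,38,38,38,38],"slide":[[0.05,0.05,0.5],[0,0,0.5],[0,0,0.25],[0,0,0],[0,0,0],[0,0,0],[0,0,0],[0,0,-0.7],[0,0,-0.9],[0,0,-0.9]],"spin":[0,0,0,0,0,0,0,0,0,0]}' 25
python3 -m jog '{"jaw":[38,38,38,38,38],"slide":[[0,0,-0.8],[0,0,0],[0,0,0],[0,0,0],[0,0,0]],"spin":[-0.9,-0.9,-0.9,-0.9,-0.92]}' 25
python3 g.py 498.8 275 110 30.7
```

```text
time_s: 29.4
ee_pos: [428.9, -321.6, 97.1]
ee_rot: [-180.0, 0.0, -5.7]
force: [0.5, 0.3, -0.3]
gripper_width: 38.4
gripper_force: 0.0
time_s: 29.9
ee_pos: [429.1, -321.7, 120.6]
ee_rot: [179.9, -0.0, 30.7]
force: [-0.4, 0.5, 0.3]
gripper_width: 37.9
gripper_force: 0.0
units [ 12.15 -15.91   0.35] spin 0.0 at [ 429.1 -321.7  120.6] yaw 30.7 w 37.9 t 29.9 F [-0.4  0.5  0.3]
```

```bash
python3 -m jog '{"jaw":[38,38,38,38,38,38,38,38,38,38],"slide":[[0.67,-0.88,0],[0.67,-0.88,0],[0.67,-0.88,0],[0.67,-0.88,0],[0.67,-0.88,0],[0.67,-0.88,0],[0.67,-0.88,0],[0.67,-0.88,0],[0.67,-0.88,0],[0.67,-0.88,0]],"spin":[0,0,0,0,0,0,0,0,0,0]}' 25
python3 -m jog '{"jaw":[38,38,38,38,38,38,38,38,38,38],"slide":[[0.68,-0.89,0],[0.68,-0.89,0],[0.68,-0.89,0],[0.68,-0.89,0],[0.68,-0.89,0],[0.67,-0.88,0],[0.67,-0.88,0],[0.67,-0.88,0.35],[0,0,0],[0,0,0]],"spin":[0,0,0,0,0,0,0,0,0,0]}' 25
python3 g.py 498.8 275 31.5 30.7
```

```text
time_s: 30.9
ee_pos: [468.8, 9.2, 120.6]
ee_rot: [180.0, -0.1, 30.4]
force: [0.5, 0.1, -0.0]
gripper_width: 38.0
gripper_force: 0.0
time_s: 31.9
ee_pos: [500.5, 273.5, 109.4]
ee_rot: [180.0, 0.1, 30.5]
force: [-0.7, -0.5, 0.6]
gripper_width: 38.3
gripper_force: 0.0
units [-0.02 -0.07  2.6 ] spin -0.02 at [500.5 273.5 109.4] yaw 30.5 w 38.3 t 31.9 F [-0.7 -0.5  0.6]
```

```bash
python3 -m jog '{"jaw":[38,38,38,38,38,38],"slide":[[-0.02,-0.07,0.8],[0,0,0.8],[0,0,0.5],[0,0,0.4],[0,0,0.1],[0,0,0]],"spin":[-0.02,0,0,0,0,0]}' 25
python3 -m jog '{"jaw":[12,12,12,12,12,12],"slide":[[0,0,0],[0,0,0],[0,0,0],[0,0,0],[0,0,-0.3],[0,0,-0.5]],"spin":[0,0,0,0,0,0]}' 25
python3 -m jog '{"jaw":[12,12,12,12,12,12,12],"slide":[[0,0,-0.8],[0,0,-0.8],[0,0,-0.8],[0,0,-0.8],[0,0,-0.3],[0,0,0],[0,0,0]],"spin":[0,0,0.9,0.9,0.9,0.9,0.94]}' 25
python3 g.py 433.5 -271.3 60 -5.75
```

```text
time_s: 32.5
ee_pos: [499.5, 274.4, 31.7]
ee_rot: [180.0, 0.0, 30.5]
force: [-0.5, 0.6, 0.0]
gripper_width: 37.9
gripper_force: 0.0
time_s: 33.1
ee_pos: [498.4, 274.5, 55.2]
ee_rot: [-180.0, 0.2, 30.6]
force: [0.7, -1.1, -0.8]
gripper_width: 22.0
gripper_force: 25.0
time_s: 33.8
ee_pos: [499.3, 275.0, 161.5]
ee_rot: [-180.0, -0.1, -6.0]
force: [-0.8, 1.0, -1.8]
gripper_width: 21.8
gripper_force: 25.0
units [-0.36 18.34  3.38] spin -0.04 at [499.3 275.  161.5] yaw -6.0 w 21.8 t 33.8 F [-0.8  1.  -1.8]
```

```bash
python3 -m jog '{"jaw":[12,12,12,12,12,12,12,12,12,12],"slide":[[-0.02,0.92,0],[-0.02,0.92,0],[-0.02,0.92,0],[-0.02,0.92,0],[-0.02,0.92,0],[-0.02,0.92,0],[-0.02,0.92,0],[-0.02,0.92,0],[-0.02,0.92,0],[-0.02,0.92,0]],"spin":[0,0,0,0,0,0,0,0,0,0]}' 25
python3 -m jog '{"jaw":[12,12,12,12,12,12,12,12,12,12],"slide":[[-0.02,0.92,0],[-0.02,0.92,0],[-0.02,0.92,0],[-0.02,0.92,0],[-0.02,0.92,0],[-0.02,0.92,0],[-0.02,0.92,0.4],[-0.02,0.91,0.7],[0,0.91,0.7],[0,0.91,0.7]],"spin":[0,0,0,0,0,0,0,0,0,0]}' 25
python3 -m jog '{"jaw":[12,12,12],"slide":[[0,0,0.5],[0,0,0.4],[0,0,0]],"spin":[0,0,0]}' 25
python3 g.py 433.5 -271.3 19.5 -5.75
```

```text
time_s: 34.8
ee_pos: [465.3, -0.1, 161.0]
ee_rot: [180.0, -0.0, -5.7]
force: [0.6, -0.0, -1.0]
gripper_width: 21.7
gripper_force: 25.0
time_s: 35.8
ee_pos: [433.3, -273.4, 85.3]
ee_rot: [180.0, -0.0, -5.7]
force: [0.9, -0.0, 0.0]
gripper_width: 22.0
gripper_force: 25.0
time_s: 36.1
ee_pos: [432.4, -271.4, 57.3]
ee_rot: [-179.9, 0.2, -5.7]
force: [-0.8, 1.0, -1.3]
gripper_width: 22.2
gripper_force: 25.0
units [ 0.04 -0.01  1.26] spin 0.0 at [ 432.4 -271.4   57.3] yaw -5.7 w 22.2 t 36.1 F [-0.8  1.  -1.3]
```

```bash
python3 -m jog '{"jaw":[12,12,12,12,38,38,38,38,38,38],"slide":[[0.03,0,0.5],[0,0,0.5],[0,0,0.25],[0,0,0],[0,0,0],[0,0,0],[0,0,0],[0,0,-0.7],[0,0,-0.9],[0,0,-0.9]],"spin":[0,0,0,0,0,0,0,0,0,0]}' 25
python3 -m jog '{"jaw":[38,38,38,38,38,0],"slide":[[0,0,-1],[0,0,-1],[0,0,-0.5],[0,0,0],[0,0,0],[0,0,0]],"spin":[-0.9,-0.9,-0.9,-0.9,-0.92,0]}' 25
python3 g.py 654 268.3 165 30.7
```

```text
time_s: 37.1
ee_pos: [434.3, -272.4, 97.2]
ee_rot: [180.0, 0.0, -5.7]
force: [0.3, 0.0, -0.6]
gripper_width: 38.0
gripper_force: 0.0
time_s: 37.7
ee_pos: [434.4, -272.5, 171.6]
ee_rot: [179.9, -0.0, 30.4]
force: [0.3, -0.3, 0.0]
gripper_width: 32.5
gripper_force: 0.0
units [ 15.5  -11.76   0.22] spin -0.04 at [ 434.4 -272.5  171.6] yaw 30.4 w 32.5 t 37.7 F [ 0.3 -0.3  0. ]
```

```bash
python3 -m jog '{"jaw":[0,0,0,0,0,0,0,0,0,0],"slide":[[0.86,-0.65,0],[0.86,-0.65,0],[0.86,-0.65,0],[0.86,-0.65,0],[0.86,-0.65,0],[0.86,-0.65,0],[0.86,-0.65,0],[0.86,-0.65,0],[0.86,-0.65,0],[0.86,-0.65,0]],"spin":[-0.04,0,0,0,0,0,0,0,0,0]}' 25
python3 -m jog '{"jaw":[0,0,0,0,0,0,0,0,0,0],"slide":[[0.86,-0.66,0],[0.86,-0.66,0],[0.86,-0.66,0],[0.86,-0.66,0],[0.86,-0.66,0],[0.86,-0.66,0],[0.86,-0.65,0],[0.86,-0.65,0.2],[0,0,0],[0,0,0]],"spin":[0,0,0,0,0,0,0,0,0,0]}' 25
python3 g.py 654 268.3 85 30.7
python3 - <<'E'
from h import *
snap('top','top4',None,1.42)
E
```

```text
time_s: 38.7
ee_pos: [556.9, 28.3, 171.1]
ee_rot: [180.0, -0.0, 30.6]
force: [0.8, 0.4, 0.8]
gripper_width: 0.8
gripper_force: 0.0
time_s: 39.7
ee_pos: [652.9, 268.3, 164.2]
ee_rot: [180.0, 0.1, 30.7]
force: [-0.1, -0.0, 0.1]
gripper_width: 0.4
gripper_force: 0.0
units [0.03 0.02 2.64] spin 0.0 at [652.9 268.3 164.2] yaw 30.7 w 0.4 t 39.7 F [-0.1 -0.   0.1]
```

View pics/top4.png

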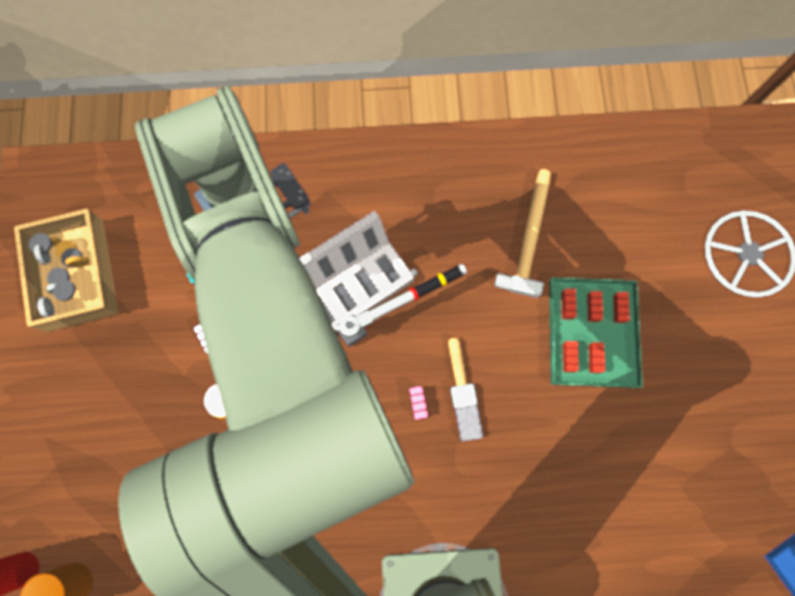

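All five red blocks lie side by side in the tray, at about (570,303), (596,305), (622,306), (570,356) and (597,357). Next I go down behind the lid and push.

```bash
python3 -m jog '{"jaw":[0,0,0,0,0,0],"slide":[[0.03,0.02,0.8],[0,0,0.8],[0,0,0.6],[0,0,0.44],[0,0,0],[0,0,0]],"spin":[0,0,0,0,0,0]}' 25
python3 -m jog '{"jaw":[0,0,0,0,0,0,0,0],"slide":[[-0.3,0,0],[-0.3,0,0],[-0.3,0,0],[-0.3,0,0],[-0.3,0,0],[-0.3,0,0],[0,0,0],[0,0,0]],"spin":[0,0,0,0,0,0,0,0]}' 25
python3 - <<'E'
from h import *
s=env.state(); a=np.radians(30.69); d=s['ee_pos'][:2]-[562.6,167.5]
print('mould frame',d@[np.cos(a),np.sin(a)],d@[-np.sin(a),np.cos(a)],s['ee_pos'][2],s['force'])
E
```

```text
time_s: 40.35
ee_pos: [654.8, 267.6, 86.7]
ee_rot: [180.0, -0.1, 30.7]
force: [0.3, -0.1, 0.2]
gripper_width: 0.3
gripper_force: 0.0
time_s: 41.15
ee_pos: [614.2, 243.5, 91.1]
ee_rot: [179.9, -1.1, 30.7]
force: [9.3, 5.5, 7.9]
gripper_width: 0.5
gripper_force: 5.3
mould frame 83.12659760368761 38.99484477669077 91.09713133269699 [9.33291451 5.50108074 7.90635136]
```

```bash
cat > m.py <<'E'
from h import *
s=env.state(); a=np.radians(30.69); d=s['ee_pos'][:2]-[562.6,167.5]
print('mould frame',(d@[np.cos(a),np.sin(a)]).round(1),(d@[-np.sin(a),np.cos(a)]).round(1),s['ee_pos'][2].round(1),s['force'].round(1),'fx',(s['force'][:2]@[np.cos(a),np.sin(a)]).round(1))
E
python3 -m jog '{"jaw":[0,0,0,0,0,0],"slide":[[-0.35,0,0],[-0.35,0,0],[-0.3,0,0.05],[-0.3,0,0.05],[0,0,0],[0,0,0]],"spin":[0,0,0,0,0,0]}' 25
python3 m.py
python3 -m jog '{"jaw":[0,0,0,0,0,0],"slide":[[-0.27,0,0.13],[-0.27,0,0.13],[-0.22,0,0.2],[-0.22,0,0.2],[0,0,0],[0,0,0]],"spin":[0,0,0,0,0,0]}' 25
python3 m.py
```

```text
time_s: 41.75
ee_pos: [577.8, 221.8, 86.9]
ee_rot: [179.9, -0.7, 30.7]
force: [3.8, 2.4, 9.7]
gripper_width: 0.2
gripper_force: 4.2
mould frame 40.7 38.9 86.9 [3.8 2.4 9.7] fx 4.5
time_s: 42.35
ee_pos: [549.5, 205.4, 64.0]
ee_rot: [180.0, -0.1, 30.8]
force: [0.8, -0.4, 3.9]
gripper_width: 0.8
gripper_force: 2.0
mould frame 8.1 39.3 64.0 [ 0.8 -0.4  3.9] fx 0.5
```

```bash

python3 -m jog '{"jaw":[0,0,0,0,0,0,0,0],"slide":[[-0.1,0,0.2],[-0.1,0,0.2],[-0.05,0,0.2],[0,0,0.1],[0,0,0.05],[0,0,0],[0,0,0],[0,0,0]],"spin":[0,0,0,0,0,0,0,0]}' 25
python3 m.py
```

```text
time_s: 43.15
ee_pos: [541.8, 200.8, 44.2]
ee_rot: [180.0, 0.1, 30.8]
force: [-8.0, -4.1, 26.3]
gripper_width: 0.4
gripper_force: 13.1
mould frame -0.9 39.3 44.2 [-8.  -4.1 26.3] fx -9.0
```

```bash

python3 -m jog '{"jaw":[0,0,0,0,0],"slide":[[0,0,-0.5],[0,0,-0.8],[0,0,-0.8],[0,0,-0.8],[0,0,0]],"spin":[0,0,0,0.84,0]}' 25
python3 g.py 623.1 -21.5 120 24
python3 - <<'E'
from h import *
snap('top','top5',(155,140,335,270),4.4)
print(unproj('top',(320.4,239.4),20))
E
```

```text
time_s: 43.65
ee_pos: [544.1, 202.2, 130.4]
ee_rot: [180.0, -0.3, 24.0]
force: [-1.1, -0.5, 0.7]
gripper_width: 0.6
gripper_force: 0.0
units [-0.63  7.88  0.35] spin -0.0 at [544.1 202.2 130.4] yaw 24.0 w 0.6 t 43.6 F [-1.1 -0.5  0.7]
[[478.86451691 -58.11610062  20.        ]]
```

View pics/top5.png

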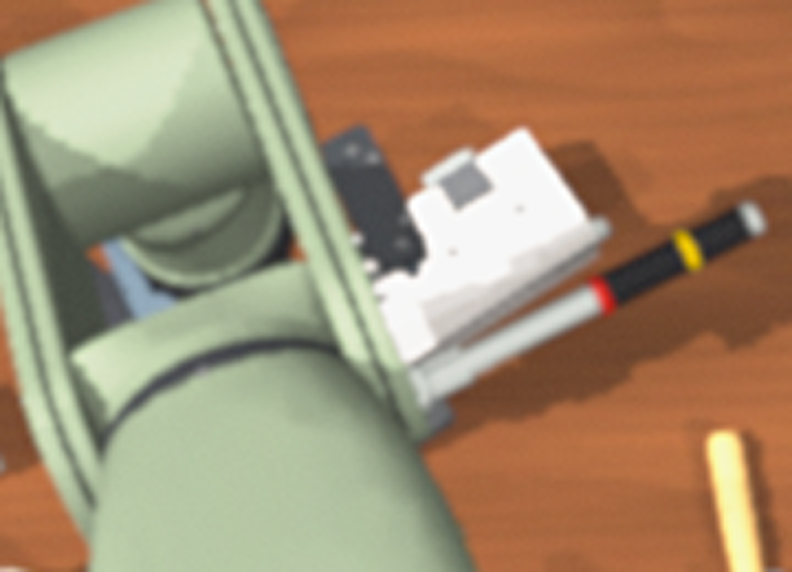

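The lid is lying flat and the wrench band is still at crop (686,248). Next I go behind the handle.

```bash

python3 -m jog '{"jaw":[0,0,0,0,0,0,0,0,0,0],"slide":[[0.3,0.87,0],[0.3,0.87,0],[0,0.87,0],[0,0.87,0],[0,0.87,0],[-0.3,0.87,0],[-0.3,0.87,0],[-0.3,0.87,0],[-0.33,0.92,0],[0,0,0]],"spin":[0,0,0,0,0,0,0,0,0,0]}' 25
python3 g.py 623.1 -21.5 48 24
```

```text
time_s: 44.7
ee_pos: [620.5, -25.1, 125.3]
ee_rot: [-180.0, 0.2, 23.9]
force: [0.4, 0.2, 0.0]
gripper_width: 0.3
gripper_force: 0.0
units [ 0.13 -0.07  2.58] spin -0.01 at [620.5 -25.1 125.3] yaw 23.9 w 0.3 t 44.7 F [0.4 0.2 0. ]
```

```bash
cat > w.py <<'E'
from h import *
s=env.state(); sc=np.array([509.3,135.8]); p=s['ee_pos'][:2]-sc; y=np.radians(s['ee_rot'][2])
tx=np.array([np.cos(y),np.sin(y)]); ty=np.array([np.sin(y),-np.cos(y)])
q=np.radians(30.69); c=p-28*tx   # contact centre on handle axis
d=np.array([[np.cos(q),np.sin(q)],[-np.sin(q),np.cos(q)]])@c
phi=np.arctan2(-d[0],-d[1])
print('off',(p@tx).round(1),'r',(p@ty).round(1),'phi_handle',phi.round(3),'Fx',(s['force'][:2]@tx).round(1),'Fy',(s['force'][:2]@ty).round(1),'z',s['ee_pos'][2].round(1),'yaw',np.degrees(y).round(1),'t',s['time_s'])
E
python3 -m jog '{"jaw":[0,0,0,0,0,0,0],"slide":[[0.13,-0.07,0.8],[0,0,0.8],[0,0,0.6],[0,0,0.38],[0,0,0],[-0.2,0,0],[0,0,0]],"spin":[0,0,0,0,0,0,0]}' 25
python3 w.py
```

```text
time_s: 45.4
ee_pos: [618.7, -21.0, 50.9]
ee_rot: [180.0, -0.0, 24.0]
force: [-0.3, -0.0, -0.0]
gripper_width: 0.5
gripper_force: 0.0
off 36.0 r 187.7 phi_handle 0.073 Fx -0.2 Fy -0.1 z 50.9 yaw 24.0 t 45.4
```

```bash

python3 -m jog '{"jaw":[0,0,0,0,0,0,0,0,0,0],"slide":[[-0.14,0,0],[-0.12,0,0],[-0.12,0,0],[-0.14,0.02,0],[-0.14,0.02,0],[-0.14,0.02,0],[-0.14,0.02,0],[-0.14,0.02,0],[-0.14,0.02,0],[-0.14,0.02,0]],"spin":[0,0,0,0.15,0.15,0.15,0.15,0.15,0.15,0.15]}' 25
python3 w.py
```

```text
time_s: 46.4
ee_pos: [586.1, -38.1, 51.4]
ee_rot: [-180.0, -0.5, 15.5]
force: [7.5, 5.9, -2.0]
gripper_width: 0.7
gripper_force: 4.2
off 27.6 r 188.1 phi_handle 0.268 Fx 8.8 Fy -3.7 z 51.4 yaw 15.5 t 46.4
```

```bash

python3 -m jog '{"jaw":[0,0,0,0,0,0,0,0,0,0],"slide":[[-0.14,0.02,0],[-0.14,0.02,0],[-0.14,0.02,0],[-0.14,0.02,0],[-0.14,0.02,0],[-0.14,0.02,0],[-0.14,0.02,0],[-0.14,0.02,0],[-0.14,0.02,0],[-0.14,0.02,0]],"spin":[0.15,0.15,0.15,0.15,0.15,0.15,0.15,0.15,0.15,0.15]}' 25
python3 w.py
python3 -m jog '{"jaw":[0,0,0,0,0],"slide":[[-0.12,0.02,0],[-0.12,0.02,0],[-0.12,0.02,0],[-0.12,0.02,0],[-0.12,0.02,0]],"spin":[0.14,0.14,0.14,0.14,0.14]}' 25
python3 w.py
```

```text
time_s: 47.4
ee_pos: [547.2, -51.7, 51.7]
ee_rot: [-179.9, -0.7, 3.4]
force: [8.5, 6.4, -2.1]
gripper_width: 0.5
gripper_force: 4.7
off 26.6 r 189.4 phi_handle 0.483 Fx 8.9 Fy -5.9 z 51.7 yaw 3.4 t 47.4
time_s: 47.9
ee_pos: [530.0, -55.4, 51.9]
ee_rot: [-179.9, -0.8, -2.1]
force: [9.9, 5.8, -2.8]
gripper_width: 0.1
gripper_force: 4.8
off 27.9 r 190.3 phi_handle 0.574 Fx 9.7 Fy -6.2 z 51.9 yaw -2.1 t 47.9
```

```bash

python3 -m jog '{"jaw":[0,0,0,0,0],"slide":[[-0.1,0.015,0],[-0.1,0.015,0],[-0.1,0.015,0],[-0.1,0.015,0],[-0.1,0.015,0]],"spin":[0.12,0.12,0.12,0.12,0.12]}' 25
python3 w.py
```

```text
time_s: 48.4
ee_pos: [515.5, -56.9, 52.1]
ee_rot: [-179.8, -0.8, -6.9]
force: [10.1, 5.5, -2.0]
gripper_width: 0.5
gripper_force: 4.9
off 29.4 r 190.6 phi_handle 0.649 Fx 9.3 Fy -6.7 z 52.1 yaw -6.9 t 48.4
```

```bash

python3 -m jog '{"jaw":[0,0,0],"slide":[[-0.1,0.015,0],[-0.1,0.015,0],[-0.1,0.015,0]],"spin":[0.1,0.1,0.1]}' 25
python3 w.py
```

```text
time_s: 48.7
ee_pos: [506.7, -57.3, 52.2]
ee_rot: [-179.8, -0.9, -9.3]
force: [11.4, 5.2, -2.1]
gripper_width: 0.3
gripper_force: 5.0
off 28.7 r 190.9 phi_handle 0.695 Fx 10.4 Fy -7.0 z 52.2 yaw -9.3 t 48.7
```

```bash

python3 -m jog '{"jaw":[0,0],"slide":[[-0.09,0.01,0],[-0.09,0.01,0]],"spin":[0.1,0.1]}' 25
python3 w.py
```

```text
time_s: 48.9
ee_pos: [501.5, -57.1, 52.2]
ee_rot: [-179.8, -0.9, -10.9]
force: [11.2, 3.8, -3.0]
gripper_width: 0.4
gripper_force: 5.1
off 28.9 r 190.9 phi_handle 0.722 Fx 10.3 Fy -5.9 z 52.2 yaw -10.9 t 48.9
```

```bash

python3 -m jog '{"jaw":[0],"slide":[[-0.09,0.01,0]],"spin":[0.1]}' 25
python3 w.py
python3 -m jog '{"jaw":[0],"slide":[[-0.06,0.01,0]],"spin":[0.06]}' 25
python3 w.py
```

```text
time_s: 49.0
ee_pos: [498.9, -57.0, 52.2]
ee_rot: [-179.8, -0.9, -11.7]
force: [10.7, 4.3, -2.5]
gripper_width: 0.1
gripper_force: 5.1
off 29.0 r 190.9 phi_handle 0.735 Fx 9.6 Fy -6.4 z 52.2 yaw -11.7 t 49.0
time_s: 49.1
ee_pos: [497.0, -56.9, 52.2]
ee_rot: [-179.8, -0.9, -12.2]
force: [11.5, 4.3, -2.7]
gripper_width: 0.6
gripper_force: 5.1
off 28.7 r 191.0 phi_handle 0.745 Fx 10.4 Fy -6.6 z 52.2 yaw -12.2 t 49.1
```

```bash

python3 -m jog '{"jaw":[0],"slide":[[-0.06,0.01,0]],"spin":[0.06]}' 25
python3 w.py
python3 -m jog '{"jaw":[0],"slide":[[-0.06,0.01,0]],"spin":[0.06]}' 25
python3 w.py
```

```text
time_s: 49.2
ee_pos: [495.4, -56.8, 52.3]
ee_rot: [-179.8, -0.9, -12.7]
force: [11.7, 4.8, -3.2]
gripper_width: 0.3
gripper_force: 5.2
off 28.7 r 191.0 phi_handle 0.753 Fx 10.4 Fy -7.2 z 52.3 yaw -12.7 t 49.2
time_s: 49.3
ee_pos: [493.7, -56.8, 52.3]
ee_rot: [-179.8, -0.9, -13.2]
force: [12.2, 4.1, -2.7]
gripper_width: 0.4
gripper_force: 5.2
off 28.6 r 191.1 phi_handle 0.762 Fx 11.0 Fy -6.7 z 52.3 yaw -13.2 t 49.3
```

```bash

python3 -m jog '{"jaw":[0],"slide":[[-0.06,0.01,0]],"spin":[0.06]}' 25
python3 w.py
python3 -m jog '{"jaw":[0],"slide":[[-0.04,0.01,0]],"spin":[0.04]}' 25
python3 w.py
```

```text
time_s: 49.4
ee_pos: [492.0, -56.7, 52.3]
ee_rot: [-179.8, -0.9, -13.6]
force: [12.2, 4.3, -2.7]
gripper_width: 0.9
gripper_force: 5.2
off 28.5 r 191.2 phi_handle 0.771 Fx 10.8 Fy -7.1 z 52.3 yaw -13.6 t 49.4
time_s: 49.5
ee_pos: [490.7, -56.7, 52.3]
ee_rot: [-179.8, -0.9, -13.9]
force: [11.8, 3.9, -3.1]
gripper_width: 0.4
gripper_force: 5.2
off 28.3 r 191.3 phi_handle 0.777 Fx 10.6 Fy -6.6 z 52.3 yaw -13.9 t 49.5
```

```bash
cat >> w.py <<'E'
f=s['force']; cc=p-16*tx; print('   torque Nm',((cc[1]*f[0]-cc[0]*f[1])/-1000).round(3),'gf',s['gripper_force'].round(2))
E
python3 -m jog '{"jaw":[0],"slide":[[-0.04,0.01,0]],"spin":[0.04]}' 25 >/dev/null
python3 w.py
python3 -m jog '{"jaw":[0],"slide":[[-0.04,0.01,0]],"spin":[0.04]}' 25 >/dev/null
python3 w.py
```

```text
off 28.4 r 191.5 phi_handle 0.783 Fx 11.3 Fy -7.6 z 52.4 yaw -14.3 t 49.6
off 28.3 r 191.6 phi_handle 0.789 Fx 11.1 Fy -6.9 z 52.4 yaw -14.6 t 49.7Traceback (most recent call last):
  File "w.py", line 8, in <module>
    f=s['force']; cc=p-16*tx; print('   torque Nm',((cc[1]*f[0]-cc[0]*f[1])/-1000).round(3),'gf',s['gripper_force'].round(2))
                                                                                                 ^^^^^^^^^^^^^^^^^^^^^^^^
AttributeError: 'float' object has no attribute 'round'
Traceback (most recent call last):
  File "w.py", line 8, in <module>
    f=s['force']; cc=p-16*tx; print('   torque Nm',((cc[1]*f[0]-cc[0]*f[1])/-1000).round(3),'gf',s['gripper_force'].round(2))
                                                                                                 ^^^^^^^^^^^^^^^^^^^^^^^^
AttributeError: 'float' object has no attribute 'round'
```

```bash
sed -i "s/s\['gripper_force'\].round(2)/s['gripper_force']/" w.py
python3 -m jog '{"jaw":[0],"slide":[[-0.04,0.01,0]],"spin":[0.04]}' 25 >/dev/null
python3 w.py
python3 - <<'E'
from h import *
snap('scene','sc2',(190,170,330,275),5.5)
E
```

```text
off 28.1 r 191.8 phi_handle 0.795 Fx 10.2 Fy -6.3 z 52.4 yaw -14.9 t 49.8
   torque Nm 2.039 gf 4.938046932220459
```

View pics/sc2.png

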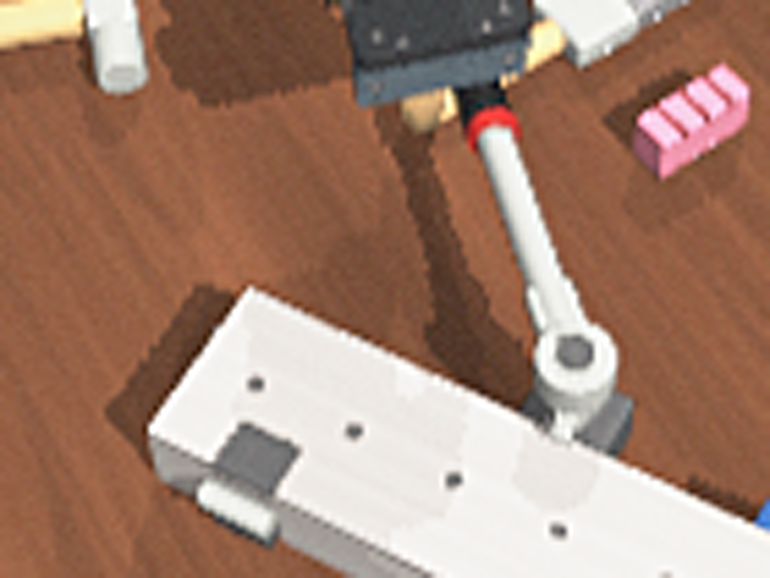

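The lid is flat with the nose over its edge. The red ring at crop (494,122) and the head at (575,350) give the handle's angle.

```bash
python3 - <<'E'
from h import *
def w(u,v,z): return unproj('scene',(u/5.5+190,v/5.5+170),z)[0][:2]
a=w(575,351,82); q=np.radians(30.69)
for z in(67,72,76):
  b=w(495,123,z); d=b-a; d=np.array([[np.cos(q),np.sin(q)],[-np.sin(q),np.cos(q)]])@d
  print(a,b,np.hypot(*d),np.arctan2(-d[0],-d[1]))
# tube far part
b1=w(495,140,72); b2=w(555,290,72); d=b1-b2; d=np.array([[np.cos(q),np.sin(q)],[-np.sin(q),np.cos(q)]])@d; print(np.arctan2(-d[0],-d[1]))
E
python3 -m jog '{"jaw":[0],"slide":[[-0.04,0.01,0]],"spin":[0.04]}' 25 >/dev/null
python3 w.py
```

```text
[510.50467304 140.36392867] [471.39259386   9.40177436] 136.67787165476201 0.8258609751041271
[510.50467304 140.36392867] [473.36149787  12.64720892] 133.00818007948794 0.8186595135820481
[510.50467304 140.36392867] [474.93662108  15.24355656] 130.0776454253012 0.8126060341592777
0.7655102424401062
off 27.8 r 192.1 phi_handle 0.802 Fx 9.3 Fy -6.0 z 52.4 yaw -15.2 t 49.95
   torque Nm 1.856 gf 4.685690402984619
```

The force is falling, so the click is under way. I follow it gently until the drop is clear.

```bash
for i in 1; do python3 -m jog '{"jaw":[0],"slide":[[-0.05,0.01,0]],"spin":[0.05]}' 25 >/dev/null; python3 w.py; done
python3 -m jog '{"jaw":[0],"slide":[[-0.05,0.01,0]],"spin":[0.05]}' 25 >/dev/null; python3 w.py
python3 -m jog '{"jaw":[0],"slide":[[-0.05,0.01,0]],"spin":[0.05]}' 25 >/dev/null; python3 w.py
```

```text
off 27.3 r 192.3 phi_handle 0.812 Fx 8.6 Fy -6.5 z 52.3 yaw -15.6 t 50.05
   torque Nm 1.722 gf 4.331154674291611
off 26.6 r 192.6 phi_handle 0.822 Fx 7.6 Fy -5.4 z 52.2 yaw -16.0 t 50.15
   torque Nm 1.518 gf 3.9680708572268486
off 26.0 r 192.9 phi_handle 0.832 Fx 6.8 Fy -5.7 z 52.2 yaw -16.4 t 50.25
   torque Nm 1.372 gf 3.62790422514081
```

```bash
python3 -m jog '{"jaw":[0],"slide":[[-0.05,0.01,0]],"spin":[0.05]}' 25 >/dev/null; python3 w.py
python3 -m jog '{"jaw":[0],"slide":[[-0.05,0.01,0]],"spin":[0.05]}' 25 >/dev/null; python3 w.py
python3 -m jog '{"jaw":[0],"slide":[[-0.04,0.01,0]],"spin":[0.04]}' 25 >/dev/null; python3 w.py
```

```text
off 25.4 r 193.2 phi_handle 0.842 Fx 6.9 Fy -5.0 z 52.1 yaw -16.8 t 50.35
   torque Nm 1.381 gf 3.248573876917362
off 24.8 r 193.5 phi_handle 0.852 Fx 5.1 Fy -3.4 z 52.0 yaw -17.2 t 50.45
   torque Nm 1.023 gf 2.8746187733486295
off 24.1 r 193.9 phi_handle 0.861 Fx 5.9 Fy -3.0 z 51.9 yaw -17.5 t 50.55
   torque Nm 1.161 gf 2.5205074409313966
```

```bash
python3 -m jog '{"jaw":[0],"slide":[[-0.04,0.01,0]],"spin":[0.04]}' 25 >/dev/null; python3 w.py
python3 -m jog '{"jaw":[0],"slide":[[-0.04,0.01,0]],"spin":[0.04]}' 25 >/dev/null; python3 w.py
```

```text
off 23.6 r 194.3 phi_handle 0.869 Fx 4.4 Fy -3.1 z 51.8 yaw -17.8 t 50.65
   torque Nm 0.886 gf 2.194395661354065
off 23.0 r 194.6 phi_handle 0.877 Fx 5.2 Fy -3.2 z 51.7 yaw -18.1 t 50.75
   torque Nm 1.03 gf 2.7939652651548386
```

The handle has reached its break-over stop, so the click is complete with the screw standing still. I back off now.

```bash
python3 -m jog '{"jaw":[0,0,0,0,0,0,0,0,0,0],"slide":[[0.3,0,0],[0.4,0,0],[0.4,0,0],[0.5,0,0],[0.3,0,0],[0,0,0],[0,0,-0.8],[0,0,-1],[0,0,-1],[0,0,-1]],"spin":[0,0,0,0,0,0,0,0,0,0]}' 25
python3 -m jog '{"jaw":[0,0,0,0,0,0,0,0,0,0],"slide":[[0,0.9,0],[0,0.9,0],[0,0.9,0],[0,0.9,0],[0,0.9,0],[0,0.9,0],[0,0.9,0],[0,0.9,0],[0,0.9,0],[0,0,0]],"spin":[0,0,0,0,0,0,0,0,0,0]}' 25
python3 - <<'E'
from h import *
snap('top','top6',None,1.42)
E
```

```text
time_s: 51.75
ee_pos: [519.9, -73.6, 164.8]
ee_rot: [180.0, 0.2, -18.0]
force: [0.5, 0.5, -0.1]
gripper_width: 0.4
gripper_force: 0.0
time_s: 52.75
ee_pos: [444.3, -306.7, 163.7]
ee_rot: [180.0, 0.1, -18.2]
force: [0.6, 0.5, -0.5]
gripper_width: 0.4
gripper_force: 0.0
```

View pics/top6.png

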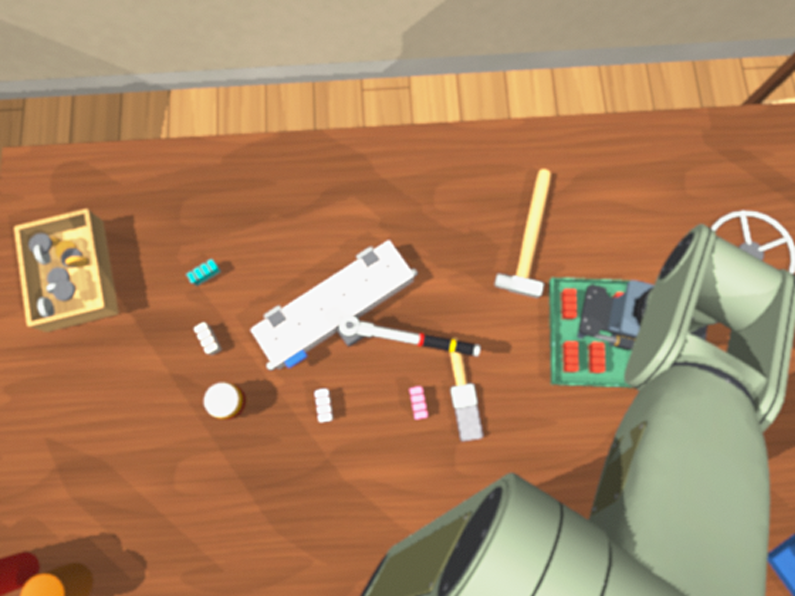

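```bash
python3 -m jog '{"jaw":[0,0,0,0,0,0,0,0,0,0],"slide":[[-0.5,0.86,-0.1],[-0.5,0.86,-0.1],[-0.5,0.86,-0.1],[-0.5,0.86,-0.1],[-0.5,0.86,-0.1],[-0.5,0.86,-0.1],[-0.5,0.86,-0.1],[-0.5,0.86,-0.1],[-0.5,0.86,-0.1],[0,0,0]],"spin":[0,0,0,0,0,0,0,0,0,0]}' 25
python3 - <<'E'
from h import *
snap('top','t7',None,1)
im=cv2.imread('pics/t7.png')
cv2.imwrite('pics/t7c.png',cv2.resize(im[150:290,170:470],None,fx=2.6,fy=2.6,interpolation=cv2.INTER_CUBIC))
q=np.radians(30.69); hsv=cv2.cvtColor(im,cv2.COLOR_BGR2HSV)
m=((hsv[...,0]>22)&(hsv[...,0]<33)&(hsv[...,1]>180)&(hsv[...,2]>170)).astype(np.uint8); m[:, :290]=0; m[:,350:]=0
n,l,s,c=cv2.connectedComponentsWithStats(m)
for i in range(1,n):
  g=unproj('top',c[i],79)[0][:2]; d=np.array([[np.cos(q),np.sin(q)],[-np.sin(q),np.cos(q)]])@(g-[509.3,135.8]); print(c[i],s[i,4],np.hypot(*d),np.arctan2(-d[0],-d[1]))
E
```

```text
time_s: 53.8
ee_pos: [244.2, -484.5, 191.2]
ee_rot: [180.0, 0.0, -18.2]
force: [0.4, 0.4, 0.7]
gripper_width: 0.5
gripper_force: 0.0
[318.35294118 243.35294118] 34 188.3729939984526 0.8043872953287059
```

View pics/t7c.png

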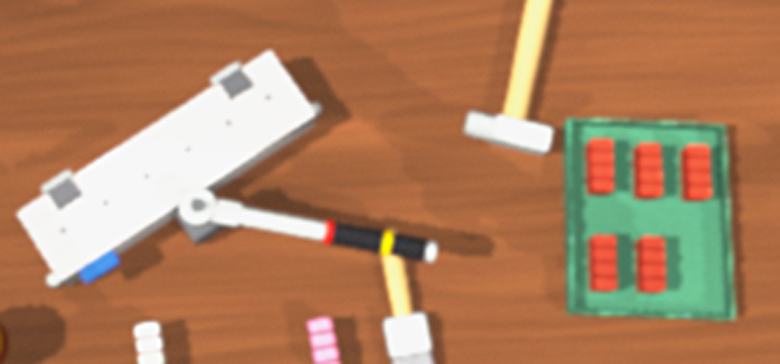

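Everything is in place: five blocks flat in the tray, the lid shut, the wrench at about 0.78 rad and released, and the bystanders unmoved.

```bash
python3 -c "
from workcell import env
print(env.job_done())"
```

```text
the job is handed in; nothing more can be done
None
```

The job is handed in at about 54 s: all five red blocks lie flat and side by side in the tray, the mould is shut, and the wrench was pulled to its first click (handle back at about 0.8 rad in the picture) and let go. The tin, brush and hammer were not moved.

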